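# Lift the plate off its drip stand with the blade lifter

### The job

Slide the lifter's blade under the thin plain plate on its drip stand, lift the plate off on the blade, and set the lifter down upright on the flat wooden board with the plate still lying on the blade, then let go. The plate is freshly oiled, so do not touch it with the gripper, and leave the small box on the other stand where it is.

Things in the scene. Friction and masses are not known exactly. Their poses are not given: they have to be found in the camera images.
- lifter_grip (a point): Hand lifter, 0.35 kg, standing upright. Point: centre of its wooden grip, 24 (x) x 38 (y) x 66 mm tall, 93 mm above the lifter's underside; z up. Steel foot under the grip: 60 (x) x 70 (y) mm; from it a flat blade 40 mm wide points along +x, tip at x = 125 mm; both 4 mm thick, undersides level. A load rides well centred 85 mm ahead (+x). Grip from above, stiffest across x.
- plate_center (a point): Thin plain dark plate, 60 (x) x 85 (y) x 6 mm, up to 0.23 kg, loose. Point: its centre; z up. Lies flat on two fixed rails along its x, centred within 3 mm: 70 mm long, 12 wide, inner faces 66 mm apart, tops 36 mm over the bench, on a 4 mm base sheet 100 mm wide. The space under the plate, 66 mm wide, 32 high, is open at both ends; enter along +x from the -x end (robot's right).
- board: Flat bare wooden board lying on the bench, fixed, 200 mm (x) by 160 mm (y) by 12 mm thick; the origin is the centre of its underside, on the bench. The lifter is 155 mm long over foot and blade (from x = -30 to +125 mm of its grip) and fits on it with its length along the board's x, either way round.
- box_center (a point): Small flat closed box, 63 mm (x) by 90 mm (y) by 21 mm, on a second stand of the same kind: a bystander, to be left there. The point is its centre.
Things that resemble listed ones, but are neither listed nor needed, are in the scene too. What is shaped like the part that bears plate_center but red is not meant.

How it is judged:
By the outcome, as a careful person would: the job done as asked, in the order asked, and still so for the second after the job is handed in, with the robot touching nothing.
It also fails if it takes over 51 s, if anything falls off the work surface, if the arm or the gripper's body presses on something with over 40 N, if the wrist force passes 120 N, or if a joint passes its speed limit or range.

### The arm

A 7-joint arm with a two-finger parallel gripper is mounted at the origin on the work surface; the furniture and walls round the work are solid. World frame = base frame: x ahead of the robot, y to its left, z up, the work surface at z = 0. Lengths are in m, angles in rad, forces in N, time in s.
With the tool pointing down it reaches from about 0.4 to 0.875 m from the base axis. Payload 19.3 kg.
Tool frame: the origin (TCP) lies at the very end of the fingers, on their centre line; the grasp point (between the pads) lies 19 mm behind it; z points along the fingers, y is the direction in which the jaws open and shut (so a half turn about z gives the same grasp; the last joint's range is limited). The gripper opens to 85 mm and grips with 20 to 120 N. Pads are 22 mm wide; open, the fingers measure 114 mm over their backs; the gripper's body (76 mm by 85 mm) begins 54 mm behind the grasp point. The pads swing forward as they close: fully open they stand 13 mm farther back than shut.
Start: joints at [-1.42, 0.521, -0.036, 1.599, 0.021, 1.021, -0.113], TCP at [0.137, 0.61, 0.191] pointing down, gripper open.
Joint ranges: [-2.91, 2.91], [-0.3, 2.13], [-1.5, 1.42], [0.17, 2.43], [-1.26, 4.41], [0.16, 1.93], [-2.52, 2.52]. Speed limits (rad/s): [1.89, 1.89, 2.39, 2.39, 3.01, 3.01, 3.01].

### API

Orientations are given as [roll, pitch, yaw] about the fixed x, y, z axes, in that order (R = Rz(yaw) Ry(pitch) Rx(roll)).
In Python, from workcell import bot, vision, job_done gives the robot as it stands.
- The arm moves only by the tool arm_command, never from a script. Its arguments are lists of equal length, an entry for each row: "gripper": the finger opening in cm, from 0 to 8.54; "slide": the shift along the tool's x, y, z in cm, a list of three; "turn": the turn, a rotation vector about the tool's x, y, z in degrees, a list of three. A call has 1 to 5 rows; each row is the pose to reach, as a shift and turn from the pose commanded when the call began, along the tool's axes at that moment; what a row does not reach only later rows make up. A row lasts 1/8 s, in which the tool goes at most 62.5 mm and 10.7 degrees, less where a joint would pass 70% of its speed; a pose out of reach is approached as far as the arm can. A call with a gripper value outside its range is refused whole. The fingers move at their own pace and stop on an object; "force" is the grip in N (left out, the last holds). Time passes only in rows, so rows that repeat a pose let the fingers close. It gives the time, the measured TCP pose, the force and the opening at its end, in the units of the state.
- bot.observe(): the state, without advancing time (a new reading comes with each control period).
- vision.grab_frame(name): name is "scene" or "top"; returns the picture (384x512x3 uint8, blue, green, red); there is no depth.
- vision.camera_model(name): a dict with "mtx" (3x3 intrinsics, pixels), "T" (4x4, takes a point from camera to world coordinates). Camera axes: x right, y down, z forward; pixel columns grow to the right and rows downward; lengths in m; the calibration is good to about 2 mm. A picture is of the moment at which its call begins. camera_model takes no time and is no camera call.
- job_done(): hands the job in, once; it reports no verdict.
The state is a dict: "clock": time; "qpos": joint angles; "qd": joint speeds; "joint_efforts": joint torques, N m; "position": TCP position; "tool_rot": TCP orientation; "force": force on the tool from outside, world axes, zero at the start; "moment": the same for the moment, N m; "grip_width": finger opening in m.
Only numpy, scipy, OpenCV 4.12 (cv2) and the standard library are available. Lean on these libraries where they do the work, as an engineer would, in place of code of your own. Each camera call takes 0.05 s, during which the arm holds its last target. There are 200 camera calls.

## Working session

There is one attempt and no reset: what is moved stays moved. The work goes in short steps, Python scripts to look and compute and a tool call to move; the robot and the scene stay as the last step left them, time stands still between calls to the robot, and variables do not carry over. Pictures are saved under pics/ and viewed, about 8 in all and at most 12, crops included, and the job is handed in when it is done.

Besides the shell and the picture viewer there is one more tool, called after ">>>" as name(argument=value, ...), one argument or row to a line, values as JSON. arm_command: Moves the arm, as the interface text tells. Its arguments: {"type":"object","properties":{"gripper":{"type":"array","items":{"type":"number"}},"slide":{"type":"array","items":{"type":"array","items":{"type":"number"}}},"turn":{"type":"array","items":{"type":"array","items":{"type":"number"}}},"force":{"type":"number"}},"required":["gripper","slide","turn"]}

```bash
ls; mkdir -p pics
python3 - <<'E'
from workcell import bot, vision
import cv2,numpy as np
for n in("scene","top"):
    f=vision.grab_frame(n); cv2.imwrite(f"pics/{n}0.png",f)
    m=vision.camera_model(n); print(n,np.round(m["mtx"],1).tolist(),np.round(m["T"],3).tolist())
print(bot.observe())
E
```

```text
pics
scene [[406.1, 0.0, 255.8], [0.0, 406.1, 188.7], [0.0, 0.0, 1.0]] [[-0.914, -0.284, 0.291, 0.253], [-0.406, 0.616, -0.675, 0.586], [0.012, -0.735, -0.678, 0.735], [0.0, 0.0, 0.0, 1.0]]
top [[360.2, 0.0, 264.0], [0.0, 360.2, 193.2], [0.0, 0.0, 1.0]] [[-0.023, -0.985, 0.169, 0.392], [-1.0, 0.024, 0.001, -0.02], [-0.005, -0.169, -0.986, 1.055], [0.0, 0.0, 0.0, 1.0]]
{'clock': 0.1, 'qpos': array([-1.42022592,  0.52194831, -0.03631665,  1.59989402,  0.02119287,
        1.02111911, -0.11277978]), 'qd': array([ 0.00012062, -0.00024264,  0.00019676, -0.00102815,  0.00037066,
        0.00123426, -0.00090351]), 'joint_efforts': array([ 3.48704765e-03, -9.28495789e+01,  1.98381208e+00, -3.70529401e+01,
        1.81222439e-02,  5.45181858e-03,  2.47152587e-05]), 'position': array([0.1368318 , 0.60951163, 0.19080763]), 'tool_rot': array([-3.14061085e+00,  6.72704868e-05,  2.92081741e+00]), 'force': array([ 0.40187442, -0.48705058, -0.5818513 ]), 'moment': array([ 0.04702891,  0.00820908, -0.01000209]), 'grip_width': 0.08511933037589478}
```

View pics/scene0.png

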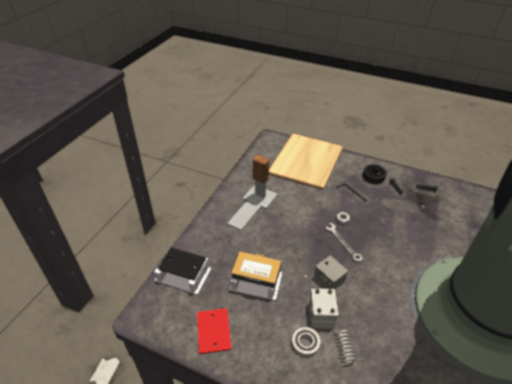

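View pics/top0.png

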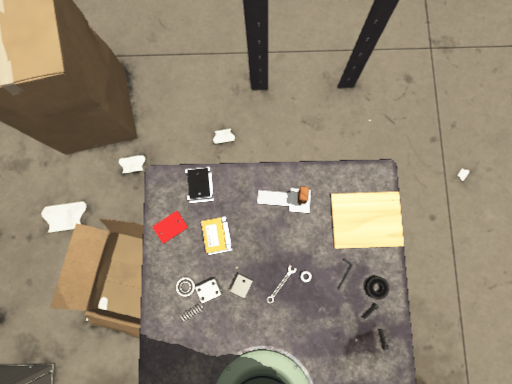

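The top view shows these candidates:
- **Dark plate:** lies on a stand at top (200,184) and scene (183,265). It is dark, on rails and plain, so it should be plate_center.
- **Red plate:** at (170,227), excluded by its colour.
- **Orange box:** at (216,235), on the second stand.
- **Lifter:** grip at (303,195), with the blade pointing left (+y).
- **Board:** at (367,220).

I'll measure these and make one enlarged crop to confirm.

```bash
cat > h.py <<'E'
from workcell import bot, vision
import cv2,numpy as np
def ray(n,uv,z):
    m=vision.camera_model(n);T=np.array(m["T"]);d=T[:3,:3]@np.linalg.inv(m["mtx"])@np.array([*uv,1.])
    return T[:3,3]+d*(z-T[2,3])/d[2]
def proj(n,p):
    m=vision.camera_model(n);T=np.array(m["T"]);c=T[:3,:3].T@(np.array(p)-T[:3,3]);q=np.array(m["mtx"])@c
    return q[:2]/q[2]
def rect(n,mask,roi,z,name):
    x0,y0,x1,y1=roi;M=np.zeros_like(mask);M[y0:y1,x0:x1]=mask[y0:y1,x0:x1]
    cs,_=cv2.findContours(M,cv2.RETR_EXTERNAL,cv2.CHAIN_APPROX_NONE)
    c=max(cs,key=cv2.contourArea)[:,0]
    P=np.array([ray(n,p,z)[:2] for p in c])
    r=cv2.minAreaRect((P*1000).astype(np.float32))
    print(n,name,"px",c.min(0),c.max(0),"c",np.round(r[0],1),"size",np.round(r[1],1),"ang",round(r[2],1))
    return r
E
python3 - <<'E'
from h import *
t=cv2.imread("pics/top0.png");s=cv2.imread("pics/scene0.png")
for n,f,rois in(("top",t,dict(board=(320,180,415,260),plate=(180,160,220,208),blade=(250,180,318,220),grip=(285,180,318,215))),
                ("scene",s,dict(board=(260,125,350,195),plate=(150,240,215,300),blade=(220,180,285,235),grip=(240,145,285,190)))):
    h=cv2.cvtColor(f,cv2.COLOR_BGR2HSV);H,S,V=cv2.split(h)
    rect(n,((S>60)&(V>150)&(H<35)).astype(np.uint8),rois["board"],.012,"board")
    rect(n,((V<45)).astype(np.uint8),rois["plate"],.042,"plate")
    rect(n,((V>120)&(S<50)).astype(np.uint8),rois["plate"],.036,"rails")
    rect(n,((V>150)&(S<60)).astype(np.uint8),rois["blade"],.004,"blade")
    rect(n,((S>120)&(V>50)&(H<25)).astype(np.uint8),rois["grip"],.126,"grip@top")
a=cv2.resize(t[155:260,150:330],None,fx=4,fy=4,interpolation=cv2.INTER_CUBIC)
cv2.imwrite("pics/crop_top.png",a)
b=cv2.resize(s[140:300,145:290],None,fx=4,fy=3.75,interpolation=cv2.INTER_CUBIC)
b=cv2.resize(s[145:295,150:285],None,fx=4,fy=4,interpolation=cv2.INTER_CUBIC)
cv2.imwrite("pics/crop_scene.png",b)
E
```

```text
top board px [331 191] [404 248] c [ 487.9 -316.2] size [162.3 202.2] ang 0.5
top plate px [191 169] [205 193] c [606.  168.3] size [68.9 39.4] ang 4.9
top rails px [180 166] [219 207] c [591. 166.] size [113.4 120.8] ang 89.9
top blade px [255 187] [317 219] c [544.7 -85.3] size [183.3  91.6] ang 85.2
top grip@top px [298 187] [308 202] c [ 545.8 -121.3] size [23.8 42. ] ang 81.9
scene board px [269 133] [342 187] c [ 484.9 -316.3] size [163.8 208.2] ang 0.4
scene plate px [160 249] [203 277] c [598.5 171.4] size [77.1 55.3] ang 4.4
scene rails px [162 257] [208 290] c [585.2 176.7] size [65.6 89.5] ang 3.8
scene blade px [228 190] [276 228] c [547.3 -77. ] size [159.6  51.2] ang 73.6
scene grip@top px [254 155] [268 181] c [534.  -93.1] size [33.7 94.9] ang 22.7
```

View pics/crop_top.png

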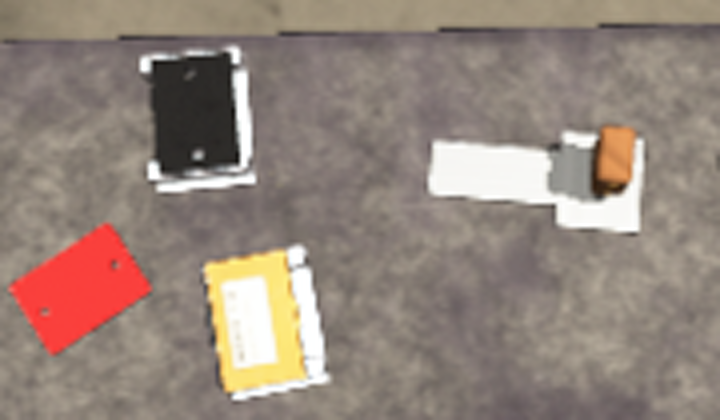

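View pics/crop_scene.png

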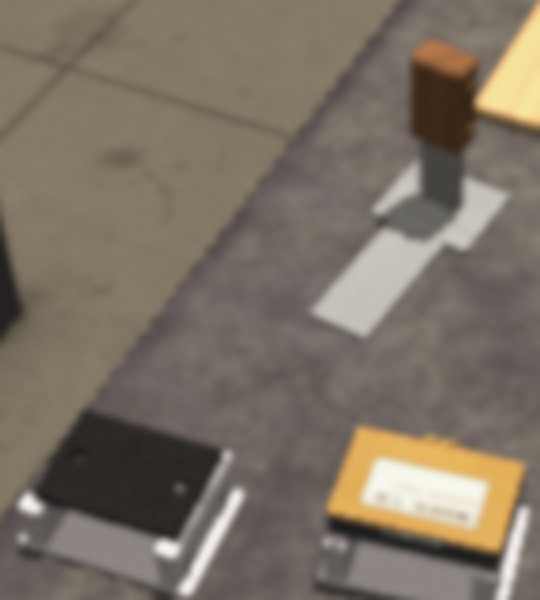

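The crops confirm it: the black plate is plain, lies on white rails with the open end on the right, and is separate from the red plate and the orange box. The lifter's blade points at about +y. Next I'll take tighter masks and corners.

Run:
```python
from h import *
t=cv2.imread("pics/top0.png");s=cv2.imread("pics/scene0.png")
def corners(n,mask,roi,z,name,k=4):
    x0,y0,x1,y1=roi;M=np.zeros(mask.shape,np.uint8);M[y0:y1,x0:x1]=mask[y0:y1,x0:x1]
    cs,_=cv2.findContours(M,cv2.RETR_EXTERNAL,cv2.CHAIN_APPROX_NONE)
    c=cv2.convexHull(max(cs,key=cv2.contourArea))
    q=cv2.approxPolyN(c,k)[0] if k else c[:,0]
    P=np.array([ray(n,p,z)[:2]*1000 for p in q.astype(float)])
    print(n,name,q.tolist());print("  ",np.round(P,0).tolist(),"mean",np.round(P.mean(0),1),"edges",np.round(np.linalg.norm(P-np.roll(P,-1,0),axis=1),0), "ang",np.round(np.degrees(np.arctan2(*(np.roll(P,-1,0)-P).T[::-1])),1))
for n,f,rp,rb,rg in(("top",t,(180,160,222,206),(250,180,318,220),(290,180,314,210)),("scene",s,(150,240,215,300),(220,180,285,235),(240,145,285,190))):
    U=f.astype(int);V=U.max(2);S=V-U.min(2)
    for th in(60,80): corners(n,V<th,rp,.042,f"plate{th}")
    for th in (170,200): corners(n,(V>th)&(S<40),rb,.004,f"blade+foot{th}",6 if n=="top" else 5)
    corners(n,(S>50)&(U[:,:,2]>60),rg,.126,"grip",4)
    corners(n,(S>60)&(U[:,:,2]>150),rg,.126,"griptop",4)
```

```text
top plate60 [[209, 195], [189, 198], [187, 170], [207, 168]]
   [[565.0, 137.0], [557.0, 194.0], [639.0, 201.0], [644.0, 143.0]] mean [601.2 168.8] edges [57. 82. 58. 79.] ang [  97.3    4.7  -85.5 -175.7]
top plate80 [[209, 195], [190, 199], [186, 170], [208, 168]]
   [[565.0, 137.0], [554.0, 191.0], [639.0, 204.0], [644.0, 140.0]] mean [600.5 168.1] edges [55. 86. 64. 79.] ang [ 100.7    8.4  -86.1 -177.8]
top blade+foot170 [[310, 202], [309, 213], [290, 211], [257, 203], [257, 190], [310, 189]]
   [[543.0, -155.0], [510.0, -150.0], [518.0, -95.0], [544.0, 1.0], [583.0, 1.0], [582.0, -156.0]] mean [546.5 -92.3] edges [ 33.  56. 100.  39. 157.  39.] ang [172.3  82.6  74.9  -1.2 -90.3 177.4]
top blade+foot200 [[310, 190], [310, 200], [309, 213], [291, 211], [256, 203], [258, 190]]
   [[579.0, -156.0], [549.0, -155.0], [510.0, -150.0], [518.0, -98.0], [544.0, 4.0], [582.0, -2.0]] mean [547.  -92.9] edges [ 30.  39.  53. 106.  39. 154.] ang [177.4 173.1  82.2  75.6  -9.8 -91.4]
top grip [[308, 186], [308, 200], [297, 203], [300, 186]]
   [[568.0, -136.0], [531.0, -134.0], [524.0, -105.
[... 946 characters left out ...]
8   -6.8  -97.1 -116.3 -179.9]
scene blade+foot200 [[269, 199], [269, 200], [268, 202], [266, 200], [267, 198]]
   [[520.0, -121.0], [519.0, -118.0], [518.0, -110.0], [526.0, -115.0], [526.0, -123.0]] mean [ 522.  -117.3] edges [4. 8. 9. 8. 6.] ang [112.6  93.6 -31.6 -86.1 168.3]
scene grip [[284, 177], [270, 173], [267, 170], [284, 145]]
   [[472.0, -84.0], [507.0, -84.0], [517.0, -91.0], [516.0, -199.0]] mean [ 503.2 -114.5] edges [ 34.  13. 108. 123.] ang [  0.7 -33.8 -90.5 111. ]
scene griptop [[284, 177], [269, 172], [269, 168], [284, 146]]
   [[472.0, -84.0], [510.0, -86.0], [516.0, -100.0], [515.0, -195.0]] mean [ 503.4 -116.3] edges [ 38.  14.  95. 118.] ang [ -2.9 -67.4 -90.6 111. ]
```

```bash
cat >> h.py <<'E'
from scipy.spatial.transform import Rotation as Ro
def to(*wps):
    "shift/turn in tool axes (cm, deg) for world (x,y,z mm, yaw deg), level tool"
    o=bot.observe();R=Ro.from_euler('xyz',o["tool_rot"])
    print("t",round(o["clock"],2),"pos",np.round(o["position"]*1000,1),"rpy",np.round(np.degrees(o["tool_rot"]),2),"F",np.round(o["force"],1),"w",round(o["grip_width"]*1000,1))
    for x,y,z,yaw in wps:
        d=R.inv().apply(np.array([x,y,z])/1000-o["position"])*100
        print((x,y,z,yaw),"slide",np.round(d,2).tolist(),"turn",np.round((R.inv()*Ro.from_euler('xyz',[180,0,yaw],degrees=True)).as_rotvec(degrees=True),2).tolist())
E
python3 - <<'E'
from h import *
to((400,450,190,174),(560,150,190,174.2))
t=cv2.imread("pics/top0.png");g=t.min(2).astype(float)
def cross(p,th):  # half-level crossings
    return [i+(th-p[i])/(p[i+1]-p[i]) for i in range(len(p)-1) if (p[i]-th)*(p[i+1]-th)<0]
up=[];lo=[]
for c in range(261,284):
    x=cross(g[180:215,c],160)
    if len(x)>=2: up.append((c,180+x[0]));lo.append((c,180+x[-1]))
P=[np.array([ray("top",q,.004)[:2]*1000 for q in e]) for e in(up,lo)]
f=[np.polyfit(p[:,1],p[:,0],1) for p in P]
print("blade edges slope deg",[round(np.degrees(np.arctan(k[0])),2) for k in f],"x at y=-50:",[round(np.polyval(k,-50),1) for k in f])
tip=[];back=[]
for r in range(193,202):
    x=cross(g[r,248:275],160); tip.append(ray("top",(248+x[0],r),.004)[1]*1000)
for r in range(204,211):
    x=cross(g[r,295:320],160); back.append(ray("top",(295+x[-1],r),.004)[1]*1000)
print("tip y",np.round(tip,1),"back y",np.round(back,1))
E
```

```text
t 0.1 pos [136.8 609.5 190.8] rpy [-179.94    0.    167.35] F [ 0.4 -0.5 -0.6] w 85.1
(400, 450, 190, 174) slide [-29.17, -9.8, 0.09] turn [-0.06, 0.0, -6.65]
(560, 150, 190, 174.2) slide [-51.35, -35.57, 0.12] turn [-0.06, 0.0, -6.85]
blade edges slope deg [np.float64(6.36), np.float64(6.53)] x at y=-50: [np.float64(579.4), np.float64(537.3)]
tip y [-0.4 -0.1  0.2  1.6  2.3  2.8  3.3  3.2  2.9] back y [-153.5 -153.1 -152.9 -152.8 -152.8 -152.9 -152.8]
```

>>> arm_command(
  gripper=[8.5,8.5,8.5,8.5,8.5],
  slide=[
    [-5.8,-2,0],
    [-11.7,-3.9,0],
    [-17.5,-5.9,0],
    [-23.3,-7.8,0],
    [-29.2,-9.8,0],
  ],
  turn=[
    [0,0,-1.3],
    [0,0,-2.5],
    [0,0,-3.8],
    [0,0,-5],
    [0,0,-6.3],
  ],
)

```text
clock: 0.72
position: [0.4017, 0.449, 0.1912]
tool_rot: [-3.141, -0.0, 3.032]
force: [0.4, 1.3, -0.9]
grip_width: 0.0849
```

```bash
python3 -c "
from h import *
to((560,150,190,173.6),(550.5,-122.5,190,173.6))"
```

```text
t 0.72 pos [401.7 449.  191.2] rpy [-1.7999e+02 -1.0000e-02  1.7370e+02] F [ 0.4  1.3 -0.9] w 84.9
(560, 150, 190, 173.6) slide [-19.01, -27.98, 0.12] turn [-0.01, -0.01, 0.1]
(550.5, -122.5, 190, 173.6) slide [-21.05, -55.17, 0.12] turn [-0.01, -0.01, 0.1]
```

>>> arm_command(
  gripper=[8.5,8.5,8.5,8.5,8.5],
  slide=[
    [-4,-4.5,0],
    [-8,-9,0],
    [-12,-13.5,0],
    [-16,-18,0],
    [-19,-23,0],
  ],
  turn=[
    [0,0,0],
    [0,0,0],
    [0,0,0],
    [0,0,0],
    [0,0,0],
  ],
)

```text
clock: 1.35
position: [0.5647, 0.1988, 0.191]
tool_rot: [-3.141, -0.0, 3.031]
force: [1.1, 0.2, 0.7]
grip_width: 0.0851
```

>>> arm_command(
  gripper=[8.5,8.5,8.5,8.5,8.5],
  slide=[
    [-0.4,-6,0],
    [-0.8,-12,0],
    [-1.2,-18,0],
    [-1.6,-24,0],
    [-2,-30,0],
  ],
  turn=[
    [0,0,0],
    [0,0,0],
    [0,0,0],
    [0,0,0],
    [0,0,0],
  ],
)

```text
clock: 1.98
position: [0.5499, -0.1016, 0.1912]
tool_rot: [3.142, -0.0, 3.031]
force: [0.6, -0.6, -0.0]
grip_width: 0.0848
```

```bash
python3 -c "
from h import *
to((550.5,-122.5,190,173.6),(550.5,-122.5,73,173.6))"
```

```text
t 1.98 pos [ 549.9 -101.6  191.2] rpy [ 1.8000e+02 -1.0000e-02  1.7366e+02] F [ 0.6 -0.6 -0. ] w 84.8
(550.5, -122.5, 190, 173.6) slide [-0.29, -2.07, 0.12] turn [0.0, -0.01, 0.06]
(550.5, -122.5, 73, 173.6) slide [-0.29, -2.07, 11.82] turn [0.0, -0.01, 0.06]
```

>>> arm_command(
  gripper=[8.5,8.5,8.5,8.5,8.5],
  slide=[
    [-0.3,-2.1,0],
    [-0.3,-2.1,3],
    [-0.3,-2.1,6],
    [-0.3,-2.1,9],
    [-0.3,-2.1,9],
  ],
  turn=[
    [0,0,0],
    [0,0,0],
    [0,0,0],
    [0,0,0],
    [0,0,0],
  ],
)

```text
clock: 2.6
position: [0.5497, -0.1207, 0.0996]
tool_rot: [3.142, -0.004, 3.031]
force: [0.1, 0.2, 0.5]
grip_width: 0.0849
```

```bash
python3 -c "
from h import *
to((550.5,-122.5,73,173.6))
f=vision.grab_frame('scene');g=vision.grab_frame('top')
a=cv2.resize(f[100:250,190:320],None,fx=4,fy=4,interpolation=cv2.INTER_CUBIC)
b=cv2.resize(g[150:250,240:340],None,fx=2.7,fy=6,interpolation=cv2.INTER_CUBIC)
b=cv2.resize(g[150:250,260:325],None,fx=4,fy=4,interpolation=cv2.INTER_CUBIC)
c=np.zeros((600,780,3),np.uint8);c[:,:520]=a;c[:400,520:]=b;cv2.imwrite('pics/pre.png',c)"
```

```text
t 2.6 pos [ 549.7 -120.7   99.6] rpy [180.    -0.22 173.66] F [0.1 0.2 0.5] w 84.9
(550.5, -122.5, 73, 173.6) slide [-0.11, -0.17, 2.66] turn [0.0, -0.22, 0.06]
```

View pics/pre.png

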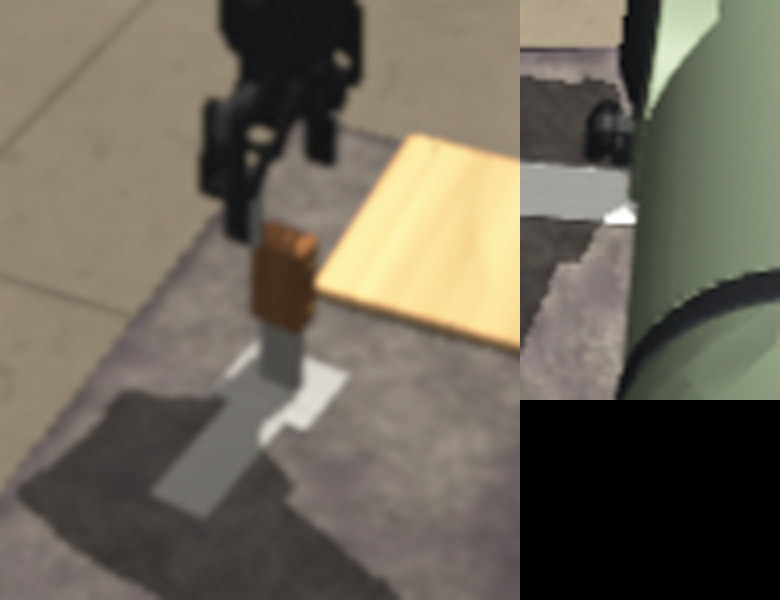

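The picture (grip at crop (285,275), fingertips at (240,235) and (320,160)) puts the gripper beyond or above the grip, not around it. I'll project the expected points to find out why.

```bash
python3 -c "
from h import *
for p in [(.5503,-.1225,.126),(.5503,-.1225,.06),(.5503,-.1225,0),(.5497,-.0707,.113),(.5497,-.1707,.113),(.564,.0017,.004)]:
  q=proj('scene',p);print(p,q,'crop',(q-[190,100])*4)
for y in (248,): pass
m=vision.camera_model('scene');print(np.round(m['T'],3))
to()
# triangulate finger tip candidates: y/z giving pix
for px in ((250,160),(270,140)):
  for z in (.1,.113,.13,.16): print(px,z,ray('scene',px,z).round(3))
"
```

```text
(0.5503, -0.1225, 0.126) [259.44948745 158.64724337] crop [277.79794978 234.58897349]
(0.5503, -0.1225, 0.06) [258.9653894  179.24672642] crop [275.8615576  316.98690567]
(0.5503, -0.1225, 0) [258.56066335 196.46874889] crop [274.2426534  385.87499554]
(0.5497, -0.0707, 0.113) [250.72881762 175.58556718] crop [242.91527047 302.3422687 ]
(0.5497, -0.1707, 0.113) [267.26449633 151.91245293] crop [309.05798531 207.64981174]
(0.564, 0.0017, 0.004) [232.71931701 225.97073912] crop [170.87726804 503.88295647]
[[-0.914 -0.284  0.291  0.253]
 [-0.406  0.616 -0.675  0.586]
 [ 0.012 -0.735 -0.678  0.735]
 [ 0.     0.     0.     1.   ]]
t 2.7 pos [ 551.3 -121.1  102. ] rpy [-1.7999e+02  1.0000e-02  1.7364e+02] F [ 0.1 -0.7  0.6] w 84.8
(250, 160) 0.1 [ 0.582 -0.138  0.1  ]
(250, 160) 0.113 [ 0.576 -0.123  0.113]
(250, 160) 0.13 [ 0.567 -0.104  0.13 ]
(250, 160) 0.16 [ 0.551 -0.069  0.16 ]
(270, 140) 0.1 [ 0.569 -0.237  0.1  ]
(270, 140) 0.113 [ 0.563 -0.22   0.113]
(270, 140) 0.13 [ 0.554 -0.198  0.13 ]
(270, 140) 0.16 [ 0.539 -0.16   0.16 ]
```

```bash
python3 -c "
from h import *
f=vision.grab_frame('scene');to()
c=f[100:250,190:320]; dark=(c.max(2)<45)
rows=np.where(dark)
for col in range(45,88,3):
  r=np.where(dark[:70,col])[0]; print(col+190, (r.max()+100) if len(r) else None,end='; ')
a=cv2.resize(c,None,fx=4,fy=4,interpolation=cv2.INTER_CUBIC);cv2.imwrite('pics/pre2.png',a)"
```

```text
t 2.75 pos [ 551.6 -121.1  102.4] rpy [-1.8000e+02  7.0000e-02  1.7364e+02] F [ 0.2 -0.   0. ] w 84.8
235 None; 238 None; 241 146; 244 147; 247 157; 250 158; 253 147; 256 139; 259 136; 262 129; 265 128; 268 138; 271 139; 274 124; 277 119;
```

View pics/pre2.png

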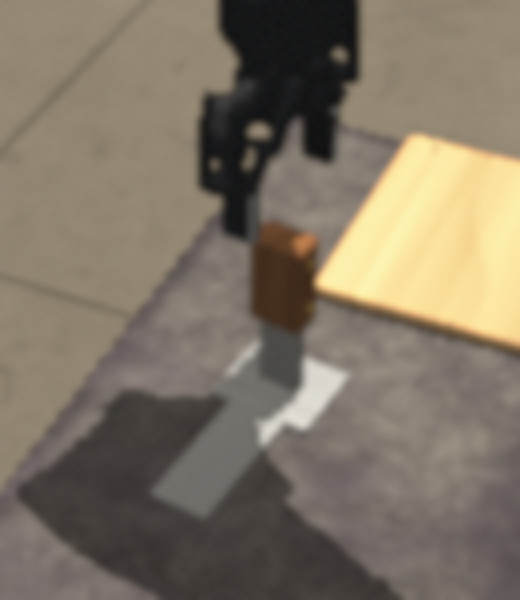

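Run:
```python
from h import *
g=vision.grab_frame('top')
def tri(a,b):
    A=[];r=[]
    for n,p in(("scene",a),("top",b)):
        m=vision.camera_model(n);T=np.array(m["T"]);d=T[:3,:3]@np.linalg.inv(m["mtx"])@np.array([*p,1.]);d/=np.linalg.norm(d)
        M=np.eye(3)-np.outer(d,d);A.append(M);r.append(M@T[:3,3])
    X=np.linalg.solve(sum(A),sum(r));return X.round(3),[proj(n,X).round(1) for n in("scene","top")]
for a in((243,130),(243,137),(243,146),(249,158)): print(a,tri(a,(279,182)))
for z in (.1,.115,.13,.157,.18): print(z,ray("top",(279,182),z).round(3), "tip at proj top", proj("top",(.551,-.069,z)).round(1))
# grip triangulation: top-face corners px
print("grip top:",tri((262.5,158),(304,193)))
cv2.imwrite("pics/pre3.png",np.hstack([cv2.resize(g[150:225,240:330],None,fx=6,fy=6,interpolation=cv2.INTER_CUBIC)]))
to()
```

```text
(243, 130) (array([ 0.558, -0.054,  0.248]), [array([244.1, 130.2]), array([278.7, 181. ])])
(243, 137) (array([ 0.56 , -0.055,  0.229]), [array([243.4, 137.1]), array([278.9, 181.7])])
(243, 146) (array([ 0.564, -0.057,  0.204]), [array([242.5, 145.9]), array([279.2, 182.4])])
(249, 158) (array([ 0.561, -0.061,  0.172]), [array([244.4, 156.9]), array([280.3, 186. ])])
0.1 [ 0.586 -0.061  0.1  ] tip at proj top [282.3 194.6]
0.115 [ 0.583 -0.06   0.115] tip at proj top [282.6 193.7]
0.13 [ 0.58 -0.06  0.13] tip at proj top [282.9 192.7]
0.157 [ 0.574 -0.059  0.157] tip at proj top [283.4 190.9]
0.18 [ 0.57  -0.058  0.18 ] tip at proj top [283.8 189.3]
grip top: (array([ 0.546, -0.125,  0.128]), [array([261.3, 157.8]), array([304.3, 194. ])])
t 2.8 pos [ 551.7 -121.1  102.6] rpy [-1.8000e+02  9.0000e-02  1.7365e+02] F [ 0.7  0.  -0.3] w 84.9
```

View pics/pre3.png

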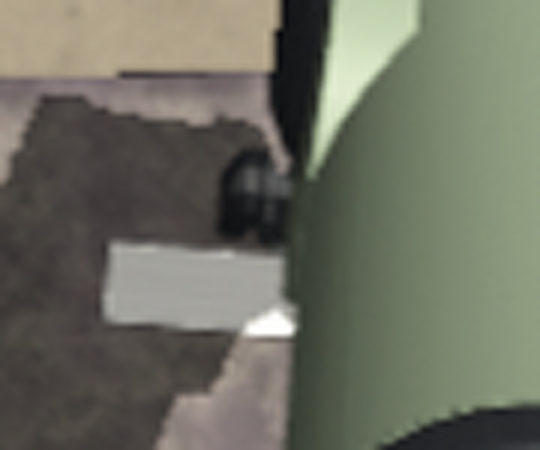

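>>> arm_command(
  gripper=[8.5,8.5,8.5,8.5],
  slide=[
    [0.1,-0.1,1],
    [0.1,-0.1,2],
    [0.1,-0.1,2.8],
    [0.1,-0.1,2.8],
  ],
  turn=[
    [0,0,0],
    [0,0,0],
    [0,0,0],
    [0,0,0],
  ],
)

```text
clock: 3.3
position: [0.5495, -0.1218, 0.0725]
tool_rot: [-3.142, -0.001, 3.031]
force: [-0.3, -0.7, 0.8]
grip_width: 0.0848
```

```bash
python3 -c "
from h import *
f=vision.grab_frame('scene');to()
c=f[100:250,190:320]
a=cv2.resize(c,None,fx=4,fy=4,interpolation=cv2.INTER_CUBIC);cv2.imwrite('pics/pre4.png',a)"
```

```text
t 3.35 pos [ 549.8 -121.8   73. ] rpy [-1.8000e+02 -4.0000e-02  1.7365e+02] F [ 0.3 -0.9  0.2] w 84.9
```

View pics/pre4.png

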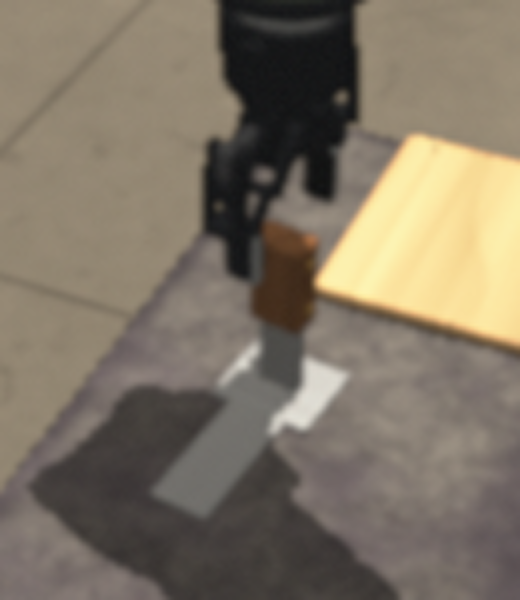

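```bash
python3 -c "
from h import *
for z in(.146,.167,.188,.21):
  print(z,[((proj('scene',(.55+a,-.122+b,z))-[190,100])*4).round(0).tolist() for a,b in((-.038,.042),(.038,.042),(-.038,-.042),(.042,-.038))])
for z in(.086,.1,.115,.13): print(z,[((proj('scene',(.5555+a,-.0705,z))-[190,100])*4).round(0).tolist() for a in (-.011,.011)],[((proj('scene',(.5445+a,-.173,z))-[190,100])*4).round(0).tolist() for a in (-.011,.011)])
"
```

```text
0.146 [[310.0, 267.0], [190.0, 232.0], [364.0, 186.0], [241.0, 157.0]]
0.167 [[311.0, 238.0], [189.0, 203.0], [366.0, 158.0], [241.0, 129.0]]
0.188 [[313.0, 208.0], [189.0, 173.0], [368.0, 129.0], [241.0, 100.0]]
0.21 [[314.0, 176.0], [188.0, 141.0], [370.0, 97.0], [241.0, 68.0]]
0.086 [[251.0, 339.0], [217.0, 329.0]] [[333.0, 246.0], [301.0, 237.0]]
0.1 [[251.0, 322.0], [217.0, 311.0]] [[334.0, 229.0], [301.0, 220.0]]
0.115 [[251.0, 302.0], [217.0, 292.0]] [[335.0, 210.0], [302.0, 201.0]]
0.13 [[251.0, 283.0], [217.0, 272.0]] [[336.0, 190.0], [303.0, 181.0]]
```

The views show the fingers in the right place in x and y, with both tips projecting onto the expected columns. They sit about 40 mm higher than the reported TCP suggests. A further 14 mm down is safe on either reading, since the body stays above the grip top and the pads overlap the grip. All later moves are relative to the grasp.

>>> arm_command(
  gripper=[8.5,8.5,8.5,8.5],
  slide=[
    [0,0,0.5],
    [0,0,1],
    [0,0,1.4],
    [0,0,1.4],
  ],
  turn=[
    [0,0,0],
    [0,0,0],
    [0,0,0],
    [0,0,0],
  ],
)

```text
clock: 3.85
position: [0.5498, -0.1218, 0.059]
tool_rot: [-3.142, -0.001, 3.031]
force: [-0.2, -0.0, -0.0]
grip_width: 0.0849
```

>>> arm_command(
  gripper=[6.5,4.5,3,2.5,2],
  slide=[
    [0,0,0],
    [0,0,0],
    [0,0,0],
    [0,0,0],
    [0,0,0],
  ],
  turn=[
    [0,0,0],
    [0,0,0],
    [0,0,0],
    [0,0,0],
    [0,0,0],
  ],
  force=25,
)

```text
clock: 4.47
position: [0.5501, -0.1221, 0.0595]
tool_rot: [-3.141, 0.0, 3.03]
force: [-1.2, -1.1, 4.0]
grip_width: 0.0236
```

```bash
python3 -c "
from h import *
f=vision.grab_frame('scene');to()
c=f[100:250,190:320]
a=cv2.resize(c,None,fx=4,fy=4,interpolation=cv2.INTER_CUBIC);cv2.imwrite('pics/g1.png',a)"
```

```text
t 4.53 pos [ 550.1 -122.1   59.5] rpy [-1.7999e+02  2.0000e-02  1.7364e+02] F [-2.3 -1.9  5.5] w 23.7
```

View pics/g1.png

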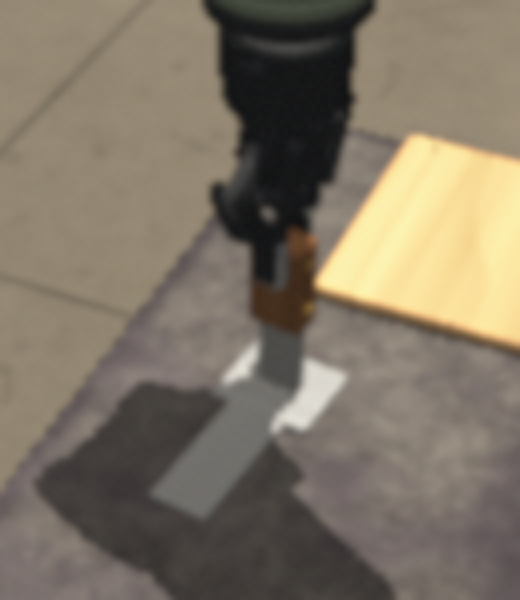

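The grasp is good: the jaws shut to 23.7 mm, with the pads on the upper half of the grip at crop (270,265). The lifter still stands on the bench. I'll firm up the grip and lift.

>>> arm_command(
  gripper=[1.5,1.5,1.5,1.5,1.5],
  slide=[
    [0,0,0],
    [0,0,0],
    [0,0,-0.5],
    [0,0,-1.5],
    [0,0,-3],
  ],
  turn=[
    [0,0,0],
    [0,0,0],
    [0,0,0],
    [0,0,0],
    [0,0,0],
  ],
  force=110,
)

```text
clock: 5.15
position: [0.5497, -0.1217, 0.09]
tool_rot: [3.142, -0.001, 3.031]
force: [-0.0, 0.2, -3.5]
grip_width: 0.0224
```

```bash
python3 -c "
from h import *
to((618,-15,90,185.6),(618,-15,75.5,185.6))
f=vision.grab_frame('scene');o=bot.observe();print(o['position'],o['force'],o['moment'])
U=f.astype(int);V=U.max(2);S=V-U.min(2);np.set_printoptions(linewidth=200)
g=f.min(2)
cv2.imwrite('pics/lift.png',f)
m=((S<20)&(V>85)&(V<215)).astype(np.uint8);m[:185]=0;m[235:]=0;m[:,:215]=0;m[:,280:]=0
# tip of blade: extreme towards lower-left
cs,_=cv2.findContours(m,cv2.RETR_EXTERNAL,cv2.CHAIN_APPROX_NONE);c=max(cs,key=cv2.contourArea)
print(cv2.contourArea(c),cv2.approxPolyN(c,6).tolist())
R=Ro.from_euler('xyz',o['tool_rot'])
for q in ((125,20),(125,-20),(40,20),(40,-20)):
  d=R.apply([0,1,0]);n=R.apply([1,0,0])
  p=o['position']+d*q[0]/1000+n*q[1]/1000+np.array([0,0,-.0555]);print(q,proj('scene',p).round(1))
"
```

```text
t 5.15 pos [ 549.7 -121.7   90. ] rpy [ 1.8000e+02 -4.0000e-02  1.7365e+02] F [-0.   0.2 -3.5] w 22.4
(618, -15, 90, 185.6) slide [-5.6, 11.36, -0.01] turn [0.01, -0.04, -11.95]
(618, -15, 75.5, 185.6) slide [-5.61, 11.36, 1.44] turn [0.01, -0.04, -11.95]
[ 0.55085558 -0.12199059  0.0920728 ] [ 1.93227139 -0.38797989  0.28611177] [-0.14873169 -0.01659897 -0.00589442]
1579.5 [[[279, 185], [279, 236], [230, 217], [215, 205], [215, 190], [219, 185]]]
(125, 20) [239.2 220. ]
(125, -20) [224.9 213.6]
(40, 20) [257.4 198.3]
(40, -20) [243.7 192.6]
```

Lifted: Fz is −3.5 N, which matches the lifter's 0.35 kg. Now to the entry point.

>>> arm_command(
  gripper=[1.5,1.5,1.5,1.5,1.5],
  slide=[
    [-1.1,2.3,0],
    [-2.8,5.7,0],
    [-4.5,9.1,0],
    [-5.6,11.4,0],
    [-5.6,11.4,0],
  ],
  turn=[
    [0,0,-2.4],
    [0,0,-6],
    [0,0,-9],
    [0,0,-12],
    [0,0,-12],
  ],
)

```text
clock: 5.82
position: [0.6189, -0.0123, 0.0891]
tool_rot: [3.141, 0.0, -3.039]
force: [-0.1, -0.1, -2.6]
grip_width: 0.0221
```

>>> arm_command(
  gripper=[1.5,1.5,1.5,1.5],
  slide=[
    [0,0,0.5],
    [0,0,1],
    [0,0,1.5],
    [0,0,1.5],
  ],
  turn=[
    [0,0,0],
    [0,0,0],
    [0,0,0],
    [0,0,0],
  ],
)

```text
clock: 6.32
position: [0.6178, -0.0151, 0.0738]
tool_rot: [-3.142, -0.001, -3.043]
force: [-0.5, -1.0, -2.6]
grip_width: 0.022
```

```bash
python3 -c "
from h import *
f=vision.grab_frame('scene');g=vision.grab_frame('top');to((618,-15,75.5,185.6),(608.3,84.4,75.5,185.6))
o=bot.observe();R=Ro.from_euler('xyz',o['tool_rot']);d=R.apply([0,1,0]);n=R.apply([1,0,0])
a=cv2.resize(f[160:300,140:270],None,fx=4,fy=4,interpolation=cv2.INTER_CUBIC)
b=cv2.resize(g[150:220,180:250],None,fx=3.7,fy=3.7,interpolation=cv2.INTER_CUBIC)
def mark(img,off,k,n_,p):
  q=(proj(n_,p)-off)*k;cv2.circle(img,tuple(int(v) for v in q),2,(0,0,255),-1)
for q in ((125,20),(125,-20)):
  p=o['position']+d*q[0]/1000+n*q[1]/1000+np.array([0,0,-.0555])
  mark(a,[140,160],4,'scene',p);mark(b,[180,150],3.7,'top',p);print(p)
dp=np.array([-.0976,.9952,0]);pn=np.array([.9952,.0976,0])
for s in(-.035,.035):
  for w in (-.033,.033):
    p=np.array([.6,.169,.036])+dp*s+pn*w;mark(a,[140,160],4,'scene',p);mark(b,[180,150],3.7,'top',p)
c=np.zeros((560,779,3),np.uint8);c[:,:520]=a;c[:259,520:]=b;cv2.imwrite('pics/entry.png',c)"
```

```text
t 6.42 pos [618.2 -14.9  74.3] rpy [-180.     -0.   -174.37] F [-0.8  0.5 -3.9] w 22.4
(618, -15, 75.5, 185.6) slide [0.02, -0.01, -0.12] turn [-0.0, -0.0, 0.03]
(608.3, 84.4, 75.5, 185.6) slide [0.01, 9.98, -0.12] turn [-0.0, -0.0, 0.03]
[0.58603796 0.10754381 0.01880741]
[0.6258447  0.11147114 0.01880569]
```

View pics/entry.png

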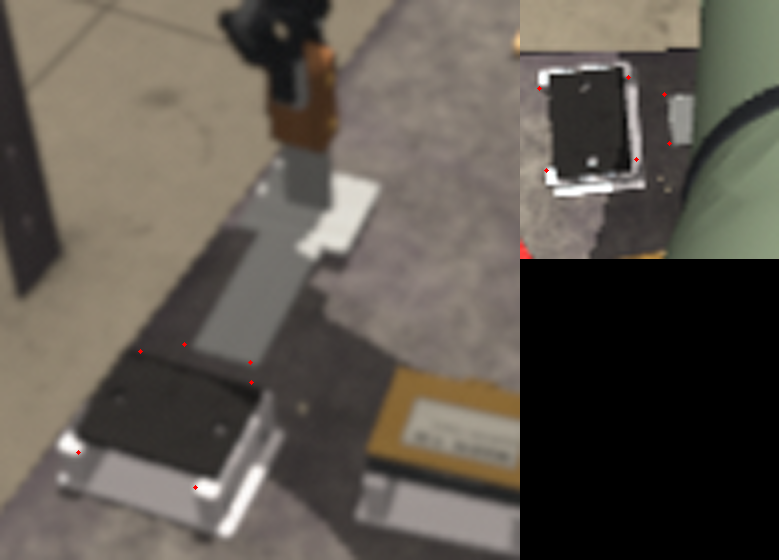

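The entry view shows the blade tip level and in line with the opening. Actual tip corners at crop (195,345) and (250,360) match the predictions to about 2 mm, and the rails are straight ahead. Inserting.

>>> arm_command(
  gripper=[1.5,1.5,1.5,1.5,1.5],
  slide=[
    [0,1,0],
    [0,2.5,0],
    [0,4,0],
    [0,5,0],
    [0,5,0],
  ],
  turn=[
    [0,0,0],
    [0,0,0],
    [0,0,0],
    [0,0,0],
    [0,0,0],
  ],
)

```text
clock: 7.05
position: [0.6132, 0.0363, 0.0743]
tool_rot: [3.141, 0.0, -3.041]
force: [0.7, -1.0, -3.8]
grip_width: 0.0224
```

>>> arm_command(
  gripper=[1.5,1.5,1.5,1.5,1.5],
  slide=[
    [0,1,0],
    [0,2.5,0],
    [0,4,0],
    [0,5,0],
    [0,5,0],
  ],
  turn=[
    [0,0,0],
    [0,0,0],
    [0,0,0],
    [0,0,0],
    [0,0,0],
  ],
)

```text
clock: 7.68
position: [0.6083, 0.0859, 0.0743]
tool_rot: [3.141, -0.0, -3.042]
force: [-0.2, -0.3, -3.7]
grip_width: 0.0222
```

```bash
python3 -c "
from h import *
f=vision.grab_frame('scene')
to((608.3,84.4,75.5,185.6));print(bot.observe()['moment'])
cv2.imwrite('pics/ins_raw.png',f)
U=f.astype(int);V=U.max(2)
M=np.zeros(V.shape,np.uint8);M[240:300,150:215]=(V<60)[240:300,150:215]
rect('scene',M,(150,240,215,300),.042,'plate')"
```

```text
t 7.72 pos [608.4  84.9  74.3] rpy [-179.99   -0.   -174.32] F [ 0.2  0.7 -3.7] w 22.2
(608.3, 84.4, 75.5, 185.6) slide [0.01, -0.05, -0.12] turn [-0.01, -0.0, 0.08]
[-0.05799325 -0.04806273 -0.00467578]
scene plate px [158 248] [204 278] c [599.2 168.8] size [84.1 63.8] ang 4.0
```

The blade is inserted without contact and the plate hasn't moved. Lifting gently.

>>> arm_command(
  gripper=[1.5,1.5,1.5,1.5,1.5],
  slide=[
    [0,0,-0.5],
    [0,0,-1],
    [0,0,-1.3],
    [0,0,-1.5],
    [0,0,-1.65],
  ],
  turn=[
    [0,0,0],
    [0,0,0],
    [0,0,0],
    [0,0,0],
    [0,0,0],
  ],
)

```text
clock: 8.35
position: [0.6084, 0.0847, 0.0909]
tool_rot: [-3.142, 0.0, -3.043]
force: [-0.2, 0.4, -3.6]
grip_width: 0.0221
```

>>> arm_command(
  gripper=[1.5,1.5,1.5,1.5,1.5],
  slide=[
    [0,0,-0.1],
    [0,0,-0.2],
    [0,0,-0.35],
    [0,0,-0.5],
    [0,0,-0.7],
  ],
  turn=[
    [0,0,0],
    [0,0,0],
    [0,0,0],
    [0,0,0],
    [0,0,0],
  ],
)

```text
clock: 8.98
position: [0.6083, 0.0847, 0.0978]
tool_rot: [-3.141, -0.0, -3.043]
force: [-0.2, 0.1, -5.3]
grip_width: 0.0221
```

>>> arm_command(
  gripper=[1.5,1.5,1.5,1.5,1.5],
  slide=[
    [0,0,-0.3],
    [0,0,-0.7],
    [0,0,-1.2],
    [0,0,-1.5],
    [0,0,-1.5],
  ],
  turn=[
    [0,0,0],
    [0,0,0],
    [0,0,0],
    [0,0,0],
    [0,0,0],
  ],
)

```text
clock: 9.6
position: [0.6085, 0.0848, 0.1131]
tool_rot: [3.142, 0.0, -3.043]
force: [0.1, 0.4, -5.1]
grip_width: 0.0223
```

```bash
python3 -c "
from h import *
f=vision.grab_frame('scene');g=vision.grab_frame('top')
to();print(bot.observe()['moment'])
a=cv2.resize(f[140:300,140:270],None,fx=3.7,fy=3.7,interpolation=cv2.INTER_CUBIC)
b=cv2.resize(g[150:220,170:250],None,fx=3.7,fy=3.7,interpolation=cv2.INTER_CUBIC)
c=np.zeros((592,481+296,3),np.uint8);c[:,:481]=a;c[:259,481:]=b;cv2.imwrite('pics/lifted.png',c)"
```

```text
t 9.7 pos [608.3  84.8 112.7] rpy [-180.     -0.   -174.35] F [ 0.5 -0.1 -6.1] w 22.8
[-0.24693366 -0.04660578 -0.03018379]
```

View pics/lifted.png

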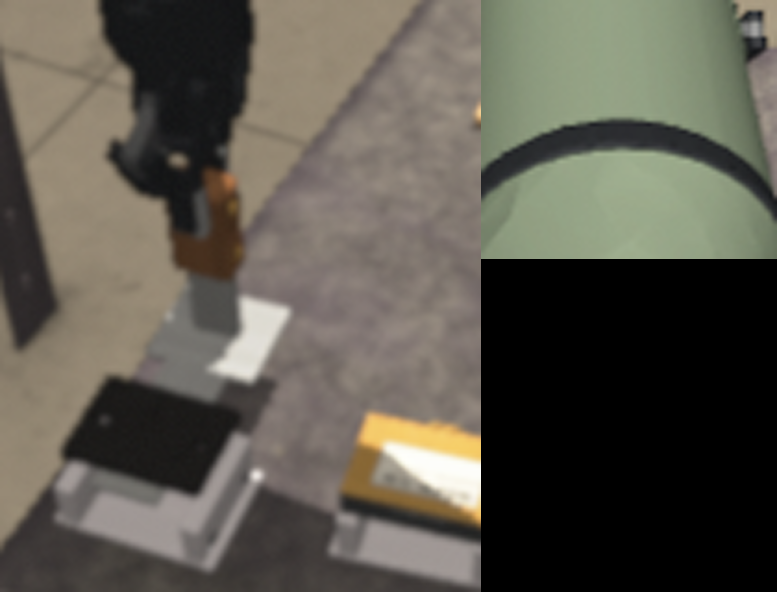

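The plate is clear of the rails and lies level on the blade at crop (150,430), and Fz went from −3.7 to about −5.5 N. The box is undisturbed. I'll raise further, then turn slightly and carry slowly to the board.

>>> arm_command(
  gripper=[1.5,1.5,1.5,1.5,1.5],
  slide=[
    [0,0,-0.4],
    [0,0,-1.1],
    [0,0,-1.9],
    [0,0,-2.5],
    [0,0,-2.8],
  ],
  turn=[
    [0,0,0],
    [0,0,0],
    [0,0,0],
    [0,0,0],
    [0,0,0],
  ],
)

```text
clock: 10.32
position: [0.6086, 0.0848, 0.1414]
tool_rot: [3.142, 0.001, -3.043]
force: [0.4, 0.8, -5.7]
grip_width: 0.0221
```

>>> arm_command(
  gripper=[1.5,1.5,1.5,1.5,1.5],
  slide=[
    [0,0,0],
    [0,0,0],
    [0,0,0],
    [0,0,0],
    [0,0,0],
  ],
  turn=[
    [0,0,0.6],
    [0,0,1.8],
    [0,0,3.3],
    [0,0,4.5],
    [0,0,5.1],
  ],
)

```text
clock: 10.95
position: [0.6084, 0.0848, 0.1407]
tool_rot: [-3.142, -0.0, -3.133]
force: [-0.2, -0.1, -5.3]
grip_width: 0.0225
```

```bash
python3 -c "
from h import *
to((487,-363.5,141,180.5),(487,-363.5,72,180.5))"
```

```text
t 10.95 pos [608.4  84.8 140.7] rpy [-180.    -0.  -179.5] F [-0.2 -0.1 -5.3] w 22.5
(487, -363.5, 141, 180.5) slide [12.52, -44.72, -0.02] turn [-0.0, -0.0, -0.0]
(487, -363.5, 72, 180.5) slide [12.52, -44.72, 6.88] turn [-0.0, -0.0, -0.0]
```

>>> arm_command(
  gripper=[1.5,1.5,1.5,1.5,1.5],
  slide=[
    [0.11,-0.4,0],
    [0.34,-1.2,0],
    [0.67,-2.4,0],
    [1.12,-4,0],
    [1.57,-5.6,0],
  ],
  turn=[
    [0,0,0],
    [0,0,0],
    [0,0,0],
    [0,0,0],
    [0,0,0],
  ],
)

```text
clock: 11.58
position: [0.5928, 0.027, 0.1409]
tool_rot: [-3.141, 0.0, -3.133]
force: [0.1, -1.3, -5.6]
grip_width: 0.0221
```

>>> arm_command(
  gripper=[1.5,1.5,1.5,1.5,1.5],
  slide=[
    [0.45,-1.6,0],
    [0.9,-3.2,0],
    [1.34,-4.8,0],
    [1.79,-6.4,0],
    [2.24,-8,0],
  ],
  turn=[
    [0,0,0],
    [0,0,0],
    [0,0,0],
    [0,0,0],
    [0,0,0],
  ],
)

```text
clock: 12.2
position: [0.5713, -0.0527, 0.1408]
tool_rot: [-3.142, 0.0, -3.132]
force: [0.4, 0.1, -5.7]
grip_width: 0.0222
```

>>> arm_command(
  gripper=[1.5,1.5,1.5,1.5,1.5],
  slide=[
    [0.45,-1.6,0],
    [0.9,-3.2,0],
    [1.34,-4.8,0],
    [1.79,-6.4,0],
    [2.24,-8,0],
  ],
  turn=[
    [0,0,0],
    [0,0,0],
    [0,0,0],
    [0,0,0],
    [0,0,0],
  ],
)

```text
clock: 12.82
position: [0.5497, -0.1329, 0.1408]
tool_rot: [-3.142, 0.0, -3.132]
force: [0.5, -0.4, -6.2]
grip_width: 0.0224
```

>>> arm_command(
  gripper=[1.5,1.5,1.5,1.5,1.5],
  slide=[
    [0.45,-1.6,0],
    [0.9,-3.2,0],
    [1.34,-4.8,0],
    [1.79,-6.4,0],
    [2.24,-8,0],
  ],
  turn=[
    [0,0,0],
    [0,0,0],
    [0,0,0],
    [0,0,0],
    [0,0,0],
  ],
)

```text
clock: 13.45
position: [0.528, -0.2131, 0.1408]
tool_rot: [-3.142, -0.0, -3.132]
force: [-0.7, 0.9, -5.2]
grip_width: 0.0223
```

>>> arm_command(
  gripper=[1.5,1.5,1.5,1.5,1.5],
  slide=[
    [0.45,-1.6,0],
    [0.9,-3.2,0],
    [1.34,-4.8,0],
    [1.79,-6.4,0],
    [2.24,-8,0],
  ],
  turn=[
    [0,0,0],
    [0,0,0],
    [0,0,0],
    [0,0,0],
    [0,0,0],
  ],
)

```text
clock: 14.08
position: [0.5064, -0.2933, 0.1408]
tool_rot: [-3.142, 0.0, -3.132]
force: [-0.3, 0.8, -5.7]
grip_width: 0.0221
```

>>> arm_command(
  gripper=[1.5,1.5,1.5,1.5,1.5],
  slide=[
    [0.45,-1.6,0],
    [0.9,-3.2,0],
    [1.34,-4.8,0],
    [1.75,-6.2,0],
    [2,-7.1,0],
  ],
  turn=[
    [0,0,0],
    [0,0,0],
    [0,0,0],
    [0,0,0],
    [0,0,0],
  ],
)

```text
clock: 14.7
position: [0.487, -0.3644, 0.1408]
tool_rot: [-3.141, -0.0, -3.133]
force: [0.6, 0.7, -5.0]
grip_width: 0.0224
```

```bash
python3 -c "
from h import *
f=vision.grab_frame('scene');cv2.imwrite('pics/over.png',f)
to((487,-363.5,72,180.5));print(bot.observe()['moment'])
V=f.max(2)
rect('scene',(V<60).astype(np.uint8),(225,90,330,185),.012+.078,'plate over board')
rect('scene',((f[:,:,2].astype(int)-f[:,:,0]>60)).astype(np.uint8),(225,90,370,200),.012,'board')
print(proj('scene',(.487,-.277,.09)))"
```

```text
t 14.75 pos [ 486.6 -365.4  140.8] rpy [-1.7996e+02 -1.0000e-02 -1.7953e+02] F [-1.3 -1.3 -5.4] w 22.0
(487, -363.5, 72, 180.5) slide [-0.05, 0.19, 6.88] turn [-0.04, -0.01, -0.03]
[-0.40236206  0.12248508 -0.04158049]
scene plate over board px [289 134] [321 152] c [ 485.  -278.4] size [78.1 61.6] ang 1.5
scene board px [270 141] [342 187] c [ 484.4 -314.9] size [162.4 206.5] ang 0.4
[303.94635039 142.77505833]
```

The plate still lies 86 mm ahead of the grip, over the board. Lowering.

>>> arm_command(
  gripper=[1.5,1.5,1.5,1.5,1.5],
  slide=[
    [0,0.1,0.4],
    [0,0.1,1.2],
    [0,0.1,2.4],
    [0,0.1,3.6],
    [0,0.1,4.6],
  ],
  turn=[
    [0,0,0],
    [0,0,0],
    [0,0,0],
    [0,0,0],
    [0,0,0],
  ],
)

```text
clock: 15.38
position: [0.4872, -0.3622, 0.0937]
tool_rot: [3.141, -0.001, -3.132]
force: [1.2, -1.4, -5.0]
grip_width: 0.0221
```

>>> arm_command(
  gripper=[1.5,1.5,1.5,1.5,1.5],
  slide=[
    [0,0,0.6],
    [0,0,1],
    [0,0,1.4],
    [0,0,1.7],
    [0,0,1.9],
  ],
  turn=[
    [0,0,0],
    [0,0,0],
    [0,0,0],
    [0,0,0],
    [0,0,0],
  ],
)

```text
clock: 16.0
position: [0.4874, -0.3624, 0.0758]
tool_rot: [-3.142, 0.0, -3.132]
force: [-0.6, -1.3, -5.9]
grip_width: 0.0219
```

>>> arm_command(
  gripper=[1.5,1.5,1.5,1.5,1.5],
  slide=[
    [0,0,0.1],
    [0,0,0.2],
    [0,0,0.25],
    [0,0,0.3],
    [0,0,0.3],
  ],
  turn=[
    [0,0,0],
    [0,0,0],
    [0,0,0],
    [0,0,0],
    [0,0,0],
  ],
)

```text
clock: 16.62
position: [0.4874, -0.3624, 0.0728]
tool_rot: [-3.142, 0.0, -3.132]
force: [-0.1, -1.1, -5.7]
grip_width: 0.0218
```

>>> arm_command(
  gripper=[1.5,1.5,1.5],
  slide=[
    [0,0,0.05],
    [0,0,0.1],
    [0,0,0.1],
  ],
  turn=[
    [0,0,0],
    [0,0,0],
    [0,0,0],
  ],
)

```text
clock: 17.0
position: [0.4874, -0.3625, 0.0719]
tool_rot: [-3.141, 0.0, -3.132]
force: [-0.1, -0.4, -4.5]
grip_width: 0.0221
```

>>> arm_command(
  gripper=[1.5,1.5,1.5],
  slide=[
    [0,0,0.05],
    [0,0,0.1],
    [0,0,0.1],
  ],
  turn=[
    [0,0,0],
    [0,0,0],
    [0,0,0],
  ],
)

```text
clock: 17.38
position: [0.4875, -0.3626, 0.0718]
tool_rot: [-3.141, 0.001, -3.132]
force: [-3.5, 2.9, 12.9]
grip_width: 0.0221
```

The lifter is seated (force +13 N). I'll ease the grip, then open.

>>> arm_command(
  gripper=[1.5,1.5,2.3,2.6,3],
  slide=[
    [0,0,-0.05],
    [0,0,-0.05],
    [0,0,-0.05],
    [0,0,-0.05],
    [0,0,-0.05],
  ],
  turn=[
    [0,0,0],
    [0,0,0],
    [0,0,0],
    [0,0,0],
    [0,0,0],
  ],
  force=20,
)

```text
clock: 18.0
position: [0.4875, -0.3623, 0.0712]
tool_rot: [3.142, 0.0, -3.132]
force: [0.4, -0.9, 1.2]
grip_width: 0.0302
```

>>> arm_command(
  gripper=[4,5,6,6,6],
  slide=[
    [0,0,0],
    [0,0,0],
    [0,0,0],
    [0,0,0],
    [0,0,0],
  ],
  turn=[
    [0,0,0],
    [0,0,0],
    [0,0,0],
    [0,0,0],
    [0,0,0],
  ],
)

```text
clock: 18.62
position: [0.4873, -0.3624, 0.0713]
tool_rot: [-3.142, -0.0, -3.132]
force: [-0.0, -0.1, -0.3]
grip_width: 0.0602
```

>>> arm_command(
  gripper=[6,6,6,6,6],
  slide=[
    [0,0,-1],
    [0,0,-3],
    [0,0,-6],
    [0,0,-10],
    [0,0,-14],
  ],
  turn=[
    [0,0,0],
    [0,0,0],
    [0,0,0],
    [0,0,0],
    [0,0,0],
  ],
)

```text
clock: 19.25
position: [0.4872, -0.3624, 0.2134]
tool_rot: [-3.141, 0.0, -3.132]
force: [-0.0, 0.3, -0.2]
grip_width: 0.0603
```

```bash
python3 -c "
from h import *
f=vision.grab_frame('scene');to()
V=f.max(2)
rect('scene',(V<60).astype(np.uint8),(225,125,330,185),.022,'plate')
rect('scene',((f[:,:,2].astype(int)-f[:,:,0]>60)).astype(np.uint8),(225,90,370,200),.012,'board')
a=cv2.resize(f[60:300,140:370],None,fx=2.5,fy=2.5,interpolation=cv2.INTER_CUBIC);cv2.imwrite('pics/final.png',a)"
```

```text
t 19.3 pos [ 488.9 -363.7  218.6] rpy [-179.79    0.33 -179.47] F [ 1.2 -1.4  6.5] w 59.8
scene plate px [286 155] [317 172] c [ 486.  -274.4] size [59.  77.7] ang 88.6
scene board px [270 133] [342 187] c [ 484.4 -315.4] size [162.6 205.7] ang 0.1
```

View pics/final.png

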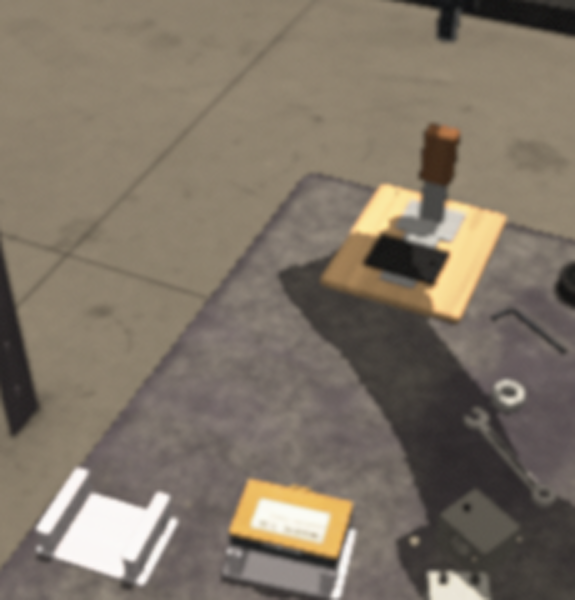

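The final view shows the lifter upright on the board at crop (440,170), with the plate flat on the blade at (408,258). The stand is empty, the box is in place and the gripper is well clear. I'll let the arm settle and then hand in.

>>> arm_command(
  gripper=[6,6,6,6],
  slide=[
    [0,0,0],
    [0,0,0],
    [0,0,0],
    [0,0,0],
  ],
  turn=[
    [0,0,0],
    [0,0,0],
    [0,0,0],
    [0,0,0],
  ],
)

```text
clock: 19.8
position: [0.4872, -0.3623, 0.2108]
tool_rot: [3.141, -0.001, -3.132]
force: [0.6, 0.5, -0.5]
grip_width: 0.0596
```

```bash
python3 -c "
from workcell import job_done
print(job_done())"
```

```text
the job is handed in; nothing more can be done
None
```

I gripped the lifter across x, slid its blade under the dark plate and lifted the plate off. I carried it to the board, set the lifter down upright and let go, then handed the job in at 19.8 s.

**Last checks:**
- **Plate:** it measured at about (486, −274) mm, roughly 88 mm ahead of the grip and flat on the blade.
- **Lifter:** it stands upright within the board.
- **Box:** it is still on its stand in the last picture.
- **Gripper:** it is open and about 14 cm above where it let go, with no contact force.

**One disagreement:** the fingertips looked about 25 to 40 mm higher in the images than the reported TCP suggested. I chose a grasp height that worked on either reading and moved relative to it from then on. The lifter touched the board within about 1 mm of where I predicted.

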